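Crimp a window flashing, then tuck it under the cover leaf and hold it down

ROBOT

A 6-joint arm with a two-finger parallel gripper is mounted at the origin on the work surface. World frame = base frame: x ahead of the robot, y to its left, z up, the work surface at z = 0. Lengths are in mm, angles in degrees, forces in N, time in s.
With the tool pointing down it reaches from about 300 to 850 mm from the base axis. Payload 4.2 kg.
Tool frame: the origin (TCP) lies between the finger pads; the fingertips stand 22 mm ahead of it and the grasp point (between the pads) lies 3 mm ahead of it; z points along the fingers, y is the direction in which the jaws open and shut (so a half turn about z gives the same grasp; the last joint's range is limited). The gripper opens to 91 mm and grips with 3 to 60 N. Pads are 32 mm wide; open, the fingers measure 118 mm over their backs; the gripper's body (76 mm by 178 mm) begins 60 mm behind the grasp point.
Start: joints at [-74.141, 18.312, 89.639, -0, 72.044, -1.146], TCP at [168.168, -549.873, 235.976] pointing down, gripper open.
Joint ranges: [-177.97, 177.97], [-48.28, 115.42], [12.27, 149.76], [-77.06, 257.06], [2.81, 150.46], [-146.56, 146.56]. Speed limits (degrees/s): [147.25, 147.25, 180, 180, 180, 180].

INTERFACE

Orientations are given as [roll, pitch, yaw] about the fixed x, y, z axes, in that order (R = Rz(yaw) Ry(pitch) Rx(roll)).
In Python, from workcell import * gives the robot as it stands.
- The arm moves only by the shell command python3 -m jog 'ROWS' [OPENING] [FORCE]. ROWS is text: rows parted by semicolons, each of 6 numbers parted by spaces: the shift along the tool's x, y, z in units of 0.5 m (1.0 is 0.5 m), then the turn, a rotation vector about the tool's x, y, z in units of pi/2 rad (1.0 is pi/2 rad). A call has 1 to 20 rows; each row is the pose to reach, as a shift and turn from the pose measured when the call began, along the tool's axes at that moment; what a row does not reach only later rows make up. A row lasts 1/12 s, in which the tool goes at most 41.7 mm and 7.16 degrees, less where a joint would pass 70% of its speed; a pose out of reach is approached as far as the arm can. A call with a number of a shift or a turn outside -1 to 1 is refused whole. A call with a gripper value outside its range is refused whole. OPENING is the opening, from -1 (shut) to 1 (fully open), set as the call begins (- or left out, the last holds). The fingers move at their own pace and stop on an object; FORCE is the grip in N (left out, the last holds). Time passes only in rows, so rows that repeat a pose let the fingers close. It gives the time, the measured TCP pose, the force and the opening at its end, in the units of the state.
- state(): the state, without advancing time (a new reading comes with each control period).
- grab_frame(name): name is "side" or "top" or "wrist"; returns the picture (420x560x3 uint8, red, green, blue); there is no depth.
- calibration(name): a dict with "mtx" (3x3 intrinsics, pixels), "rvec" (rotation vector, rad) and "tvec" (3), from world to camera coordinates, as OpenCV has them. Camera axes: x right, y down, z forward; pixel columns grow to the right and rows downward; lengths in mm; the calibration is good to about 2 mm. A picture is of the moment at which its call begins: read the wrist's pose just before it. calibration takes no time and is no camera call; for the wrist camera it gives the pose at the moment of the call.
- job_done(): hands the job in, once; it reports no verdict.
Trained networks look in the newest picture that a camera, given by its name, has taken for a name from the list of things; names that differ only in an ending like _2 or _b are one class to them, and where a whole thing is asked for, a point or a joint stands for the part that bears it (a point fixed in the world has none). Each returns a list of dicts, best first, with "confidence" (0 to 1); they miss things now and then, are a little off and sometimes report something else, mostly with a low value. They report only what shows in the picture. A call takes as long as a camera call. They do not tell look-alikes from the thing itself.
- spot_in(query, camera): "rect" ([left, top, right, bottom] in pixels, round what is visible of it).
- tip_of(query, camera): "location" ([column, row] in pixels: a listed point, or the origin of a listed thing).
The state is a dict: "time_s": time; "qpos": joint angles; "qvel": joint speeds; "effort": joint torques, N m; "ee_pos": TCP position; "ee_rot": TCP orientation; "force": force on the tool from outside, world axes, zero at the start; "torque": the same for the moment, N m; "gripper_width": finger opening in mm.
Only numpy, scipy, OpenCV 4.12 (cv2) and the standard library are available. Lean on these libraries where they do the work, as an engineer would, in place of code of your own. Each camera call takes 0.05 s, during which the arm holds its last target. There are 200 camera calls.

TASK

With the flashing strip lying in the press, pull the press lever all the way down and ease it back up slowly, keeping hold of its return so it never snaps up. Then slide the strip out endways from under the ram, carry it to the window board and tuck its flat edge, along the whole length, well under the hinged cover leaf without lifting the leaf. Finish still holding the strip, pressing it down flat on the board with about 10 N; do not let go, and leave the jar, tin, brush and sanding block alone.

Things in the scene. Friction and masses are not known exactly. Their poses are not given: they have to be found in the camera images.
- press: lever press (dark bed, grey column), fixed, its -x side (lever) to the robot. Origin on the table under its bed: a plate with top 25 mm above the table, x -50 to 80, y -120 to 130 mm; the strip lies on it along y. Column at y 63 to 107, x 45 to 80; head on it at x -15 to 70, from 140 to 190 mm above the table, over the strip's +y end
- ram_foot (a point): underside centre of the steel ram (20 mm thick, foot 28 mm across) hanging from the press head at the press's x 8, y 85 mm; lever up, it is 53 mm above the table, 24 mm over the strip's flat leg; it comes down with the lever. To free the strip slide it 55 mm or more along the press's -y, lifted no more than 15 mm, and only then raise it
- lever (a joint): press lever, rad: 0 up at rest, 0.8 fully down (stop). Hinge along the press's y at its (0, 85, 165 mm); the handle swings on a 140 mm radius from 26 deg above to 20 deg below horizontal. A spring pushes it up: about 5 N at the handle at the top, 11 N at the bottom; let go, it snaps up. It must not return faster than 2 rad/s (280 mm/s at the handle); 100 mm/s is slow enough
- handle (a point): centre of the lever's black cross-bar, a round bar 22 mm thick, 64 mm long along the press's y; moves with the lever. At rest 226 mm above the table and 126 mm towards the robot from the press's origin; fully down 117 mm above the table. It can be pushed down from above with closed fingers
- strip: loose L-section aluminium flashing, 0.15 to 0.25 kg, 200 mm long along its y. Flat leg 68 mm wide (x -34 to 34), 4 mm thick; along its -x edge an upstand 8 mm thick (x -34 to -26), top 34 mm above the underside. Origin: underside, centre of the leg. Starts on the press bed, upstand on the robot's side. Grip the upstand by its thickness from above, near mid-length
- upstand (a point): middle of the upstand's top edge (strip's x -30, y 0, z 34 mm)
- edge_left (a point): the +y corner of the strip's flat edge that goes under the leaf, at the underside (strip's x 34, y 100, z 0 mm)
- edge_right (a point): the -y corner of the same edge (strip's x 34, y -100, z 0 mm)
- window: timber board with a leaded glass panel, fixed. Origin on the table under the middle of the cover leaf's free edge. Board top 20 mm above the table, x -100 to 210, y -130 to 130 mm; bare flat wood from x -100 to the hinge rail at x 66 (rail 36 mm high). The strip goes in along +x, its upstand staying on the -x side
- lap (a point): point on the board's top under the middle of the leaf's free edge; x = tuck direction, y along the edge, z up. Leaf: metal plate y -125 to 125, free edge at x 0, hinge at x 60 mm, 3 mm thick, underside 9 mm above the board (hinge barrel 7.5 mm, x 56 to 64). Strip's edge to lie 10 to 58 mm under it, 25 to 30 is right, strip's middle within 20 mm of y = 0
- leaf (a joint): angle of the cover leaf, rad: 0 lying closed on its stop, grows as its free edge is lifted; it lifts at a light touch (under 1 N). It must never exceed 0.10 (6 mm at the free edge).
- jar: amber glass jar with a steel lid, 66 mm across, 85 mm tall, origin under its centre; leave alone
- tin: plain metal tin, 60 mm across, 70 mm tall, origin under its centre; leave alone
- brush: hand brush lying on the table; leave alone
- sandblock: cork sanding block 110 x 65 x 30 mm, origin under its centre; leave alone
There are look-alikes about, which are no part of the job. Several things have the shape of the strip; the one meant has the colours described above.

How it is judged:
By the outcome, as a careful person would: the job done as asked, in the order asked, and still so for the second after the job is handed in, while the arm keeps its last pose, push and grip.
It also fails if it takes over 72 s, if anything falls off the work surface, if the arm or the gripper's body presses on something with over 40 N, if the wrist force passes 120 N, or if a joint passes its speed limit or range.

## Working session

There is one attempt and no reset: what is moved stays moved. The work goes in short steps, Python scripts to look and compute and a shell command to move; the robot and the scene stay as the last step left them, time stands still between calls to the robot, and variables do not carry over. Pictures are saved under pics/ and viewed, about 8 in all and at most 12, crops included, and the job is handed in when it is done.

```bash
ls; mkdir -p pics
python3 - <<'E'
from workcell import *
import cv2,numpy as np
print(state())
ims=[]
for c in ("side","top"):
    im=grab_frame(c); cv2.imwrite(f"pics/{c}0.png",im[:,:,::-1]); 
    k=calibration(c); print(c,k)
    for q in ("press","strip","window","jar","tin","brush","sandblock"):
        print(q,[(np.round(d["rect"]),round(d["confidence"],2)) for d in spot_in(q,c)][:3])
    for q in ("press","strip","ram_foot","handle","upstand","edge_left","edge_right","lap","window"):
        print(q,[(np.round(d["location"],1),round(d["confidence"],2)) for d in tip_of(q,c)][:3])
E
```

```text
pics
{'time_s': 0.0, 'qpos': array([-7.41397132e+01,  1.83510601e+01,  8.97052791e+01,  2.64032408e-04,
        7.20422103e+01, -1.14557426e+00]), 'qvel': array([ 0.01594179,  0.00405461,  0.02054119,  0.10660945,  0.0330413 ,
       -0.08223178]), 'effort': array([ 1.43319270e-03, -4.12457013e+01, -2.31971669e+01,  7.28668389e-02,
        4.55861783e-02, -1.53628116e-04]), 'ee_pos': array([ 168.05226463, -549.42333889,  235.13369243]), 'ee_rot': array([-1.79901475e+02, -2.22124911e-03,  1.70057775e+01]), 'force': array([0.54370769, 0.6793577 , 1.16029441]), 'torque': array([-0.0246184 ,  0.0163827 , -0.00287448]), 'gripper_width': 90.88657121849434}
side {'mtx': array([[533.75830804,   0.        , 277.95629686],
       [  0.        , 533.75830804, 211.01940965],
       [  0.        ,   0.        ,   1.        ]]), 'rvec': array([ 0.9892289 , -2.51974516,  0.97720971]), 'tvec': array([ 367.41548782,  379.71280712, 1410.65733972])}
press [(array([151., 230., 251., 311.]), 0.7)]
strip [(array([335., 229., 391., 272.]), 0.91), (array([172., 249., 239., 300.]), 0.82), (array([243., 290.,
[... 1888 characters left out ...]
170., 110., 214.]), 0.93), (array([230., 119., 251., 144.]), 0.63)]
press [(array([194.8, 191. ]), 0.71)]
strip [(array([113.2, 263.9]), 0.96), (array([209.3, 272.9]), 0.9), (array([195.7, 192.2]), 0.77)]
ram_foot [(array([166.6, 181.5]), 0.46)]
handle [(array([143.3, 224.1]), 0.8)]
upstand [(array([334.8, 282.4]), 0.94), (array([189.2, 195.5]), 0.85), (array([216.5, 268.4]), 0.64)]
edge_left [(array([352.7, 314.6]), 0.97), (array([199.1, 305.5]), 0.82), (array([114.9, 299.9]), 0.69)]
edge_right [(array([195.5, 244.7]), 0.91), (array([293.5, 286.6]), 0.87), (array([ 94.5, 237.7]), 0.73)]
lap [(array([328.3, 199.1]), 0.63)]
window [(array([328.8, 204.7]), 0.77), (array([163.6, 170. ]), 0.25)]
```

Run:
```python
import cv2,numpy as np
t=cv2.imread("pics/top0.png");s=cv2.imread("pics/side0.png")
a=cv2.resize(t[100:325,70:450],(800,474));cv2.imwrite("pics/t.png",a)
b=cv2.resize(s[140:400,90:430],(784,600));cv2.imwrite("pics/s.png",b)
```

```text
(no output)
```

View pics/t.png

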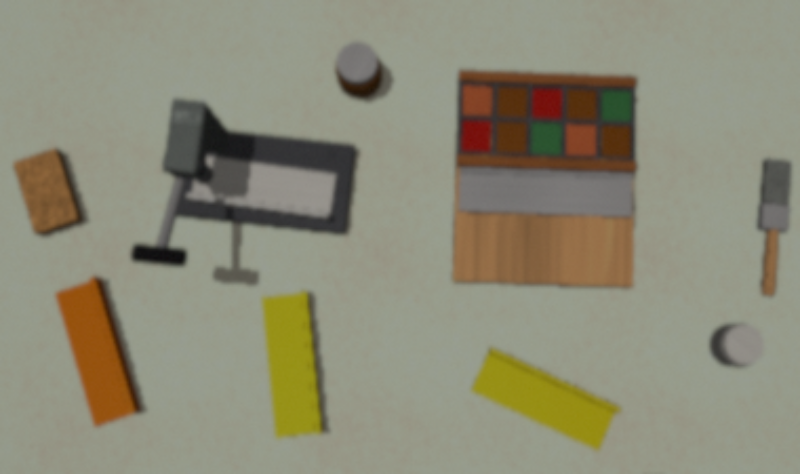

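View pics/s.png

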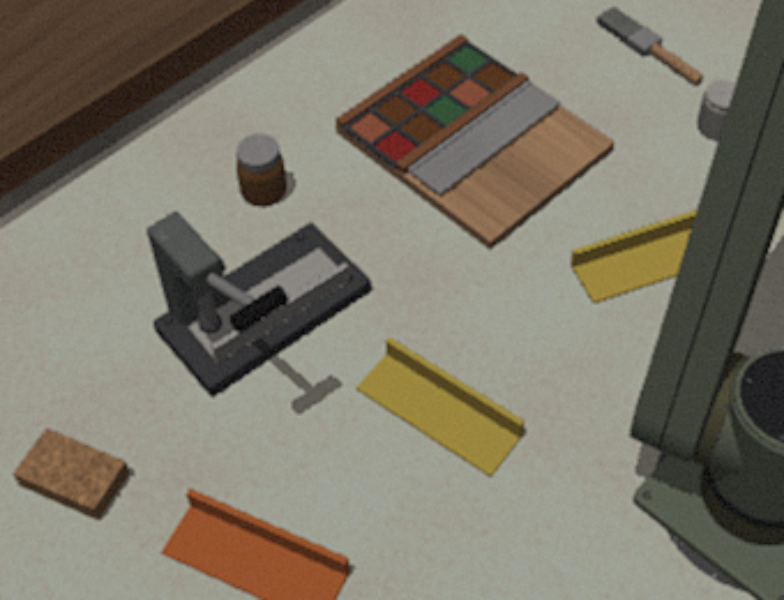

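The top picture shows the press at left, with the bare strip on its bed, its bed corners near crop (355,147) and (347,233), and its handle at (159,255). The window board is right of centre, with corners (453,282), (632,288) and (635,78). The yellow and orange L-strips are look-alikes.

```bash
cat > h.py <<'E'
from workcell import *
import cv2,numpy as np
from scipy.optimize import least_squares
from scipy.spatial.transform import Rotation as R
def proj(P,k): return cv2.projectPoints(np.array(P,float).reshape(-1,1,3),k["rvec"],k["tvec"],k["mtx"],None)[0][:,0]
def world(p,P):
    a=np.radians(p[2]);P=np.array(P,float);c,s=np.cos(a),np.sin(a)
    return np.c_[p[0]+c*P[:,0]-s*P[:,1],p[1]+s*P[:,0]+c*P[:,1],P[:,2]]
def fit(obs,x0):
    # obs: list of (calib, local point, pixel)
    f=lambda p:np.concatenate([(proj(world(p,[l]),k)[0]-u) for k,l,u in obs])
    r=least_squares(f,x0,loss="soft_l1",f_scale=2); return r.x,f(r.x).reshape(-1,2)
def rows(target,yaw=None,s=None):
    "shift (0.5 m) and turn (pi/2) in tool axes to world TCP target, tool down with given yaw"
    s=s or state(); r=R.from_euler("xyz",s["ee_rot"],degrees=True)
    d=r.inv().apply(np.array(target)-s["ee_pos"])/500
    t=np.zeros(3) if yaw is None else (r.inv()*R.from_euler("xyz",[180,0,yaw],degrees=True)).as_rotvec()/(np.pi/2)
    return np.round(np.r_[d,t],4)
E
python3 - <<'E'
from h import *
T=calibration("top");S=calibration("side")
t=lambda u,v:np.array([u/2.105+70,v/2.107+100]);s=lambda u,v:np.array([u/2.306+90,v/2.308+140])
pr=[(T,(80,-120,25),t(355,147)),(T,(-50,-120,25),t(347,233)),(S,(80,-120,25),s(312,224)),(S,(-50,-120,25),s(371,283)),(S,(-50,130,25),s(213,386)),
(T,(-126,85,226),t(159,254)),(S,(-126,85,226),s(259,308))]
for o,x0 in((pr,(480,250,0)),):
    p,r=fit(o,x0);print("press",p.round(1));print(r.round(1))
wi=[(T,(-100,130,20),t(453,280)),(T,(-100,-130,20),t(632,286)),(T,(210,130,20),t(460,72)),(T,(210,-130,20),t(635,78)),(T,(0,125,32),t(459,212)),(T,(0,-125,32),t(632,215)),
(S,(-100,130,20),s(491,237)),(S,(-100,-130,20),s(612,142)),(S,(0,125,32),s(441,193)),(S,(0,-125,32),s(559,104))]
p,r=fit(wi,(550,-100,0));print("window",p.round(1));print(r.round(1))
E
```

```text
press [588.4 204.5  -6.8]
[[ 0.6 -0.3]
 [-1.   1. ]
 [-0.  -1.8]
 [ 0.4 -1.7]
 [-1.8  0.5]
 [ 0.3  1.2]
 [-0.2  0.2]]
window [ 553. -196.   -2.]
[[-0.1  0.8]
 [ 1.1  0.7]
 [-0.6 -0.6]
 [ 0.1 -0.6]
 [-0.2 -0.4]
 [ 0.4  0.9]
 [-0.7  1.7]
 [ 0.7 -0.7]
 [-1.  -0.1]
 [ 0.  -1.2]]
```

Both fits agree to about 2 px. Press is at (588,204), yaw -6.8°, and window at (553,-196), yaw -2°. The handle should be near (473,304,226). Next I compute the approach rows.

Run:
```python
from h import *
print(rows((500,-190,330),83.2)); print(rows((480,-100,330),83.2))
p=(588.4,204.5,-6.8)
for a in (26,10,0,-10,-20):
    a=np.radians(a);print(world(p,[(-140*np.cos(a),85,165+140*np.sin(a)+11+22)]).round(1))
```

```text
[ 0.8451 -0.4942 -0.1881  0.      0.     -0.7355]
[ 0.8595 -0.678  -0.1881  0.      0.     -0.7355]
[[473.5 303.8 259.4]]
[[461.6 305.2 222.3]]
[[459.4 305.5 198. ]]
[[461.6 305.2 173.7]]
[[467.8 304.5 150.1]]
```

```bash
python3 -m jog '.845 -.494 -.188 0 0 -.7355;.845 -.494 -.188 0 0 -.7355;.845 -.494 -.188 0 0 -.7355;.845 -.494 -.188 0 0 -.7355;.845 -.494 -.188 0 0 -.7355;.845 -.494 -.188 0 0 -.7355;.845 -.494 -.188 0 0 -.7355;.845 -.494 -.188 0 0 -.7355;.845 -.494 -.188 0 0 -.7355;.845 -.494 -.188 0 0 -.7355;.845 -.494 -.188 0 0 -.7355;.845 -.494 -.188 0 0 -.7355;.845 -.494 -.188 0 0 -.7355' -1 20
python3 -c "
from h import *
print(rows((468,304,315),83.2))"
```

```text
time_s: 2.78
ee_pos: [504.5, -185.4, 331.1]
ee_rot: [179.7, -0.1, 83.6]
force: [0.3, -1.1, 0.0]
gripper_width: 7.5
[ 0.9644 -0.1822  0.0338  0.0032 -0.0016  0.0042]
```

```bash
python3 -m jog '.964 -.182 .034 0 0 .004;.964 -.182 .034 0 0 .004;.964 -.182 .034 0 0 .004;.964 -.182 .034 0 0 .004;.964 -.182 .034 0 0 .004;.964 -.182 .034 0 0 .004;.964 -.182 .034 0 0 .004;.964 -.182 .034 0 0 .004;.964 -.182 .034 0 0 .004;.964 -.182 .034 0 0 .004;.964 -.182 .034 0 0 .004;.964 -.182 .034 0 0 .004;.964 -.182 .034 0 0 .004;.964 -.182 .034 0 0 .004;.964 -.182 .034 0 0 .004'
python3 - <<'E'
from h import *
print(state()["ee_pos"],state()["force"])
im=grab_frame("wrist"); cv2.imwrite("pics/w1.png",im[:,:,::-1]); K=calibration("wrist")
print(K)
for q in ("handle","upstand","strip","ram_foot"): print(q,[(np.round(d["location"],1),round(d["confidence"],2)) for d in tip_of(q,"wrist")][:2])
print(proj(world((588.4,204.5,-6.8),[(-126,85,226),(-30,0,59)]),K))
E
```

```text
time_s: 4.03
ee_pos: [468.0, 303.1, 314.7]
ee_rot: [179.7, -0.1, 83.2]
force: [0.0, -0.8, 0.1]
gripper_width: 0.2
[468.04390672 303.10376808 314.66064728] [ 0.03914079 -0.77595377  0.1045004 ]
{'mtx': array([[348.8907317 ,   0.        , 278.82696806],
       [  0.        , 348.8907317 , 208.82286863],
       [  0.        ,   0.        ,   1.        ]]), 'rvec': array([-2.89429453,  0.17357185,  0.01436182]), 'tvec': array([-430.1084653 ,  300.62379423,  549.65781347])}
handle []
upstand [(array([184.4,  94. ]), 0.66), (array([362.8, 244.9]), 0.58)]
strip [(array([380.4, 238. ]), 0.64), (array([179.,  71.]), 0.63)]
ram_foot [(array([397.2, 177.8]), 0.72)]
[[285.59217616 218.49845061]
 [360.14738967 248.75919224]]
```

View pics/w1.png

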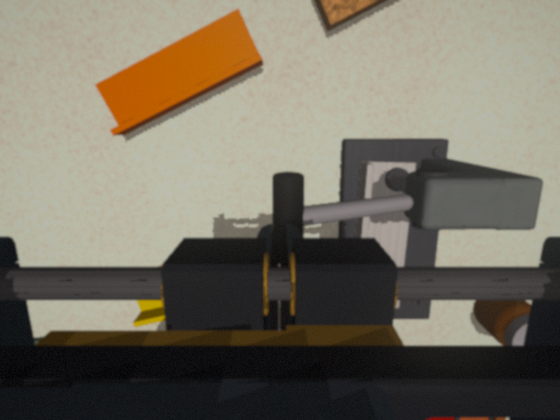

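The wrist picture shows the handle at about (288,215), right under the closed fingers, which agrees with the fit at (286,218). The strip shows bare on the bed at column ~385. I push straight down, because the handle's arc stays within 9 mm of the fingertips.

```bash
python3 -m jog '0 0 .05 0 0 0;0 0 .09 0 0 0;0 0 .105 0 0 0;0 0 .12 0 0 0;0 0 .135 0 0 0;0 0 .15 0 0 0;0 0 .165 0 0 0;0 0 .18 0 0 0'; python3 -m jog '0 0 .015 0 0 0;0 0 .03 0 0 0;0 0 .045 0 0 0;0 0 .06 0 0 0;0 0 .075 0 0 0;0 0 .09 0 0 0;0 0 .105 0 0 0;0 0 .12 0 0 0;0 0 .13 0 0 0;0 0 .138 0 0 0;0 0 .138 0 0 0'
```

```text
time_s: 4.95
ee_pos: [468.2, 303.2, 227.3]
ee_rot: [179.7, -0.3, 83.1]
force: [-4.2, 0.2, 8.6]
gripper_width: 0.2
time_s: 5.87
ee_pos: [470.8, 303.7, 160.7]
ee_rot: [179.4, -0.4, 83.1]
force: [0.2, -1.7, 10.0]
gripper_width: 0.8
```

```bash
python3 -m jog '0 0 .01 0 0 0;0 0 .018 0 0 0;0 0 .024 0 0 0;0 0 .028 0 0 0;0 0 .028 0 0 0'
```

```text
time_s: 6.28
ee_pos: [473.2, 303.5, 150.2]
ee_rot: [179.1, -0.5, 83.1]
force: [-0.5, -3.9, 11.4]
gripper_width: 0.3
```

```bash
python3 -m jog '0 0 .006 0 0 0;0 0 .012 0 0 0;0 0 .014 0 0 0;0 0 .014 0 0 0'
```

```text
time_s: 6.62
ee_pos: [473.6, 303.4, 149.5]
ee_rot: [179.0, -0.7, 83.0]
force: [-10.2, -5.0, 30.6]
gripper_width: 0.2
```

```bash
python3 -m jog '0 0 -.008 0 0 0;0 0 -.018 0 0 0;0 0 -.028 0 0 0;0 0 -.038 0 0 0;0 -.002 -.048 0 0 0;0 -.004 -.058 0 0 0;0 -.006 -.068 0 0 0;0 -.008 -.078 0 0 0;0 -.01 -.088 0 0 0;0 -.01 -.098 0 0 0;0 -.01 -.108 0 0 0;0 -.01 -.118 0 0 0;0 -.01 -.128 0 0 0;0 -.01 -.138 0 0 0;0 -.01 -.148 0 0 0;0 -.01 -.158 0 0 0'
```

```text
time_s: 7.95
ee_pos: [470.6, 303.8, 231.7]
ee_rot: [178.5, -0.9, 83.0]
force: [3.8, -1.8, 4.7]
gripper_width: 0.5
```

```bash
python3 -m jog '0 0 -.01 0 0 0;0 0 -.02 0 0 0;0 0 -.03 0 0 0;0 0 -.04 0 0 0;0 0 -.05 0 0 0;0 0 -.06 0 0 0;0 0 -.07 0 0 0;0 0 -.08 0 0 0;0 0 -.11 0 0 0;0 0 -.16 0 0 0;0 0 -.18 0 0 0;0 0 -.18 0 0 0'
python3 - <<'E'
from h import *
p=(588.4,204.5,-6.8)
t=world(p,[(-60,-70,300)])[0]; print(t,rows(t,83.2),state()["ee_rot"])
im=grab_frame("side")
for q in ("handle","upstand"): print(q,[(np.round(d["location"],1),round(d["confidence"],2)) for d in tip_of(q,"side")][:3])
E
```

```text
time_s: 8.95
ee_pos: [468.6, 303.3, 324.0]
ee_rot: [178.3, -1.1, 83.0]
force: [0.4, 0.3, -0.1]
gripper_width: 0.5
[520.53379173 142.09665253 300.        ] [-0.3082  0.141   0.0465  0.0192 -0.012  -0.0022] [178.27634739  -1.08670118  83.01829788]
handle [(array([203.8, 270.6]), 0.55)]
upstand [(array([206.8, 367.2]), 0.89), (array([285.6, 300.8]), 0.83), (array([368.7, 236.2]), 0.81)]
```

```bash
python3 -m jog '-.308 .141 .0465 .019 -.012 -.002;-.308 .141 .0465 .019 -.012 -.002;-.308 .141 .0465 .019 -.012 -.002;-.308 .141 .0465 .019 -.012 -.002;-.308 .141 .0465 .019 -.012 -.002;-.308 .141 .0465 .019 -.012 -.002;-.308 .141 .0465 .019 -.012 -.002' -.1 20
python3 - <<'E'
from h import *
im=grab_frame("wrist"); cv2.imwrite("pics/w2.png",im[:,:,::-1]); K=calibration("wrist");np.savez("k2.npz",**K)
for q in ("strip","upstand","edge_left","edge_right"): print(q,[(np.round(d["location"],1),round(d["confidence"],2)) for d in tip_of(q,"wrist")][:2])
p=(588.4,204.5,-6.8)
for L in ((-30,0,59),(-30,-100,59),(-30,100,59),(34,-100,29),(80,-120,25),(-50,-120,25)):print(L,proj(world(p,[L]),K).round(1))
E
```

```text
time_s: 9.68
ee_pos: [518.8, 141.2, 295.5]
ee_rot: [-179.6, 0.3, 83.1]
force: [-0.6, -0.3, -0.0]
gripper_width: 40.9
strip [(array([338.2, 112.4]), 0.93), (array([142.1, 170.6]), 0.56)]
upstand [(array([138.8, 201.2]), 0.86), (array([316.3, 110. ]), 0.63)]
edge_left [(array([ 59.5, 165.1]), 0.89)]
edge_right [(array([206. , 128.1]), 0.82), (array([359.9, 198. ]), 0.56)]
(-30, 0, 59) [[310.3 118.6]]
(-30, -100, 59) [[308.3 209.3]]
(-30, 100, 59) [[312.5  15. ]]
(34, -100, 29) [[358.9 203.3]]
(80, -120, 25) [[394.4 218.3]]
(-50, -120, 25) [[289.9 218.1]]
```

View pics/w2.png

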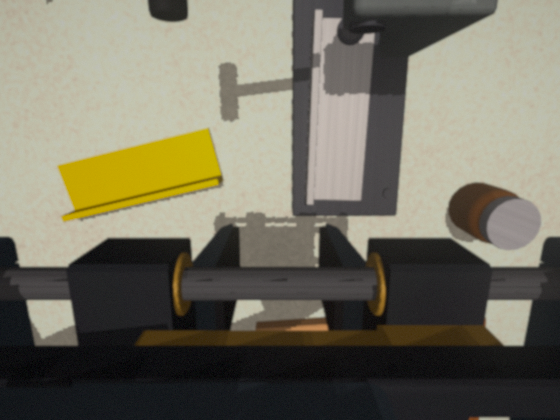

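The wrist picture shows the strip's upstand running from (310,203) to (318,10), its near flat corner at (360,199), and the bed corners at (293,214) and (396,214), a few px from the fit. I refine the strip's pose from this view.

Run:
```python
from h import *
K=dict(np.load("k2.npz"))
o=[(K,(-30,-100,59),(310.5,203)),(K,(-30,100,59),(318.5,10)),(K,(34,-100,29),(360,199)),(K,(-30,0,59),(316.3,110))]
p,r=fit(o,(588,204,-7));print("strip",p,r.round(1))
g=world(p,[(-30,-12,57)])[0]; yaw=90+p[2]
for z in (130,65):
  g[2]=z;print(g,yaw,rows(g,yaw))
```

```text
strip [593.40876221 210.0562163   -8.0409147 ] [[-0.1  0.5]
 [ 0.7 -2.5]
 [ 1.  -0. ]
 [-1.8  2. ]]
[562.02514667 202.37060146 130.        ] 81.9590853045591 [ 0.1305  0.0733  0.3324 -0.0031  0.0027  0.0149]
[562.02514667 202.37060146  65.        ] 81.9590853045591 [ 0.131   0.0739  0.4624 -0.0031  0.0027  0.0149]
```

```bash
python3 -m jog '.131 .073 .1 -.003 .003 .015;.131 .073 .2 -.003 .003 .015;.131 .073 .3 -.003 .003 .015;.131 .073 .332 -.003 .003 .015;.131 .073 .332 -.003 .003 .015;.131 .073 .332 -.003 .003 .015;.131 .073 .332 -.003 .003 .015'
python3 -c "
from h import *
print(state()['force'],rows((562,202.4,57),82))"
```

```text
time_s: 10.52
ee_pos: [561.3, 203.4, 129.5]
ee_rot: [-179.9, 0.0, 82.0]
force: [0.4, 0.3, -0.4]
gripper_width: 40.6
[ 0.4342602   0.30810542 -0.41336082] [-0.0016  0.0021  0.145  -0.0015  0.0004  0.0004]
```

```bash
python3 -m jog '0 .002 .04 0 0 0;0 .002 .08 0 0 0;0 .002 .115 0 0 0;0 .002 .135 0 0 0;0 .002 .145 0 0 0;0 .002 .145 0 0 0'; python3 -m jog '0 0 0 0 0 0;0 0 0 0 0 0;0 0 0 0 0 0;0 0 0 0 0 0;0 0 0 0 0 0;0 0 0 0 0 0' -1 45
```

```text
time_s: 11.02
ee_pos: [562.6, 203.4, 57.8]
ee_rot: [-179.9, 0.0, 82.0]
force: [-0.4, -0.4, 0.4]
gripper_width: 41.0
time_s: 11.52
ee_pos: [562.6, 203.4, 58.3]
ee_rot: [-179.9, -0.0, 82.0]
force: [-1.8, -0.4, 1.7]
gripper_width: 7.8
```

```bash
python3 -m jog '0 0 -.005 0 0 0;0 0 -.012 0 0 0;-.02 0 -.012 0 0 0;-.06 0 -.012 0 0 0;-.1 0 -.012 0 0 0;-.14 0 -.012 0 0 0;-.18 0 -.012 0 0 0;-.2 0 -.012 0 0 0;-.2 0 -.012 0 0 0;-.2 0 -.012 0 0 0'
python3 - <<'E'
from h import *
print(state()["force"],state()["torque"])
for c in("top","wrist"): im=grab_frame(c);cv2.imwrite(f"pics/{c}3.png",im[:,:,::-1])
a=cv2.resize(cv2.imread("pics/top3.png")[140:260,120:300],(600,400));b=cv2.resize(cv2.imread("pics/wrist3.png"),(267,200))
o=np.zeros((600,600,3),np.uint8);o[:400]=a;o[400:,:267]=b;cv2.imwrite("pics/c3.png",o)
E
```

```text
time_s: 12.35
ee_pos: [548.9, 104.1, 64.3]
ee_rot: [-180.0, -0.0, 81.9]
force: [-0.0, -0.1, -1.0]
gripper_width: 7.4
[-0.02033162 -0.12159357 -0.97781966] [-0.03487287 -0.0335703  -0.03292632]
```

View pics/c3.png

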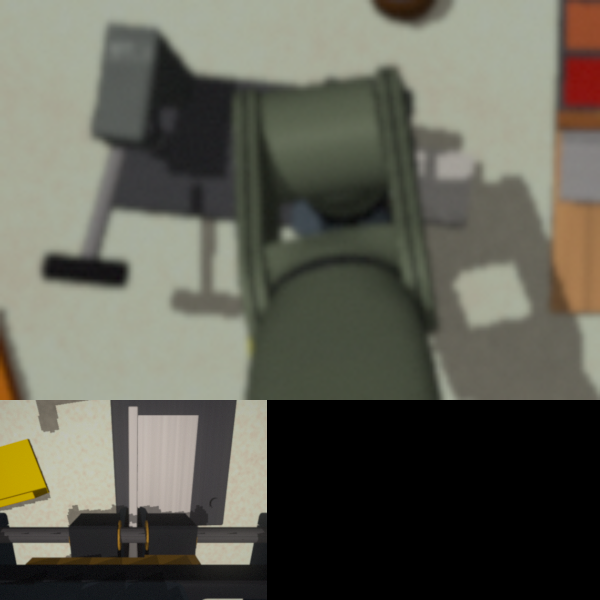

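The strip came out with the gripper. In the wrist view it is held parallel to the fingers and its end is clear of the ram. Now I raise it and carry it to the board.

```bash
python3 - <<'E'
from h import *
w=(553,-196,-2)
K=calibration("wrist");s=state()
print("far end px if yoff -11:",[proj([s["ee_pos"]+R.from_euler("z",s["ee_rot"][2]-90,degrees=True).apply((0,y,0.7))],K)[0].round(1) for y in (106,111,116)])
t=world(w,[(-90,-11,140)])[0];print(t,rows(t,88))
E
python3 -c "
import cv2;cv2.imwrite('pics/u.png',cv2.resize(cv2.imread('pics/wrist3.png')[0:140,220:440],(660,420)))"
```

```text
far end px if yoff -11: [array([279.4,  19.7]), array([279.4,   5.3]), array([279.4,  -9.4])]
[ 462.6709311  -203.85234439  140.        ] [-6.356e-01 -8.590e-02 -1.518e-01 -3.000e-04 -4.000e-04 -6.610e-02]
```

View pics/u.png

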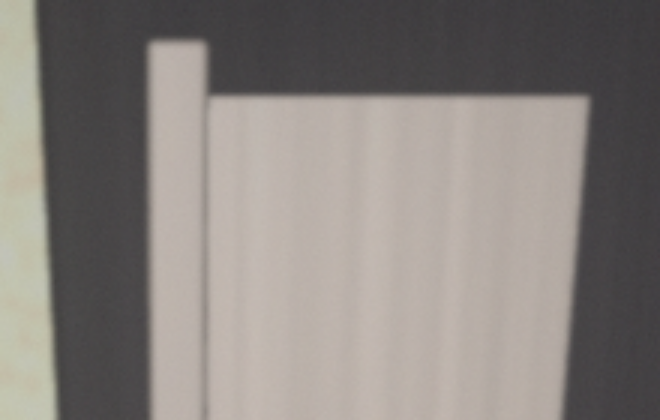

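```bash
python3 - <<'E'
from h import *
K=calibration("wrist");s=state()
r=R.from_euler("z",s["ee_rot"][2]-90,degrees=True)
for L in ((0,108,.7),(64,108,-29.3),(4,108,-29.3),(64,50,-29.3)):print(L,proj([s["ee_pos"]+r.apply(L)],K)[0].round(1))
E
python3 -m jog '0 0 -.05 0 0 0;0 0 -.1 0 0 0;0 0 -.18 0 0 0;0 0 -.22 0 0 0;-.1 0 -.25 0 0 -.01;-.17 -.02 -.25 0 0 -.02;-.24 -.03 -.25 0 0 -.03;-.31 -.04 -.25 0 0 -.04;-.38 -.05 -.25 0 0 -.05;-.45 -.07 -.25 0 0 -.066;-.52 -.086 -.22 0 0 -.066;-.59 -.086 -.2 0 0 -.066;-.63 -.086 -.18 0 0 -.066;-.63 -.086 -.152 0 0 -.066;-.63 -.086 -.152 0 0 -.066;-.63 -.086 -.152 0 0 -.066'
python3 - <<'E'
from h import *
print(state()["force"],state()["torque"])
im=grab_frame("wrist"); cv2.imwrite("pics/w4.png",im[:,:,::-1]); K=calibration("wrist");np.savez("k4.npz",**K)
for L in ((0,125,32),(0,60,32),(66,125,36),(-100,130,20),(210,130,20)):print(L,proj(world((553,-196,-2),[L]),K)[0].round(1))
E
```

```text
(0, 108, 0.7) [279.4  14. ]
(64, 108, -29.3) [416.5  33.3]
(4, 108, -29.3) [287.9  33.3]
(64, 50, -29.3) [405.6 158.2]
time_s: 13.78
ee_pos: [463.0, -200.3, 139.7]
ee_rot: [-179.9, -0.1, 88.0]
force: [0.3, 0.1, -0.6]
gripper_width: 8.2
[ 0.27252117  0.06367621 -0.6175767 ] [-0.03691205 -0.1184642   0.03160299]
(0, 125, 32) [412.7  23. ]
(0, 60, 32) [404.2 122.9]
(66, 125, 36) [515.1  21.4]
(-100, 130, 20) [264.1  19.7]
(210, 130, 20) [707.1  20.2]
```

View pics/w4.png

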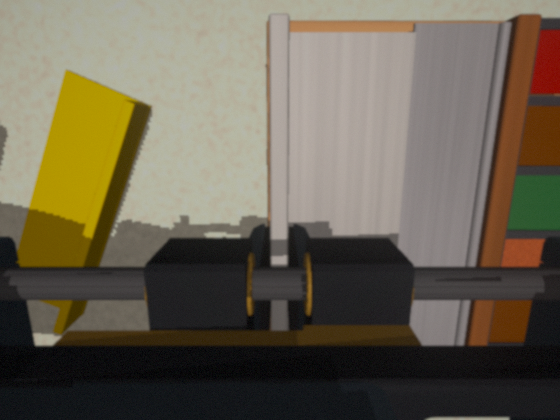

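The strip is held level over the board, its left end at rows 15–30 and its flat edge at col ~414. The hinge rail's front edge at (512,18) agrees with the fit. I lower to just above the board and check the gap to the leaf from close by.

```bash
python3 -m jog '0 0 .05 0 0 0;0 0 .1 0 0 0;0 0 .13 0 0 0;0 0 .15 0 0 0;0 0 .158 0 0 0;0 0 .158 0 0 0'
python3 - <<'E'
from h import *
s=state();print(s["force"],s["torque"],rows(world((553,-196,-2),[(-87,-8,60)])[0],88))
im=grab_frame("wrist"); cv2.imwrite("pics/w5.png",im[:,:,::-1]); K=calibration("wrist")
for L in ((0,125,32),(0,125,29),(0,40,32),(66,125,36),(66,40,36)):print(L,proj(world((553,-196,-2),[L]),K)[0].round(1))
r=R.from_euler("z",s["ee_rot"][2]-90,degrees=True)
for L in ((64,108,-29.3),(64,50,-29.3)):print(L,proj([s["ee_pos"]+r.apply(L)],K)[0].round(1))
cv2.imwrite("pics/w5c.png",cv2.resize(im[0:250,220:560,::-1],(800,588)))
E
```

```text
time_s: 14.33
ee_pos: [464.0, -199.7, 61.4]
ee_rot: [-180.0, -0.1, 88.1]
force: [0.2, -0.1, -1.2]
gripper_width: 7.8
[ 0.22731906 -0.11458262 -1.24797833] [-0.04167374 -0.11091769  0.01177116] [-0.0025  0.0037  0.0028 -0.0002 -0.0007  0.0013]
(0, 125, 32) [475.4 -24. ]
(0, 125, 29) [471.8 -21.4]
(0, 40, 32) [452.5 164.1]
(66, 125, 36) [629.7 -27.4]
(66, 40, 36) [588.2 165.3]
(64, 108, -29.3) [415.   32.8]
(64, 50, -29.3) [404.3 157.4]
```

View pics/w5c.png

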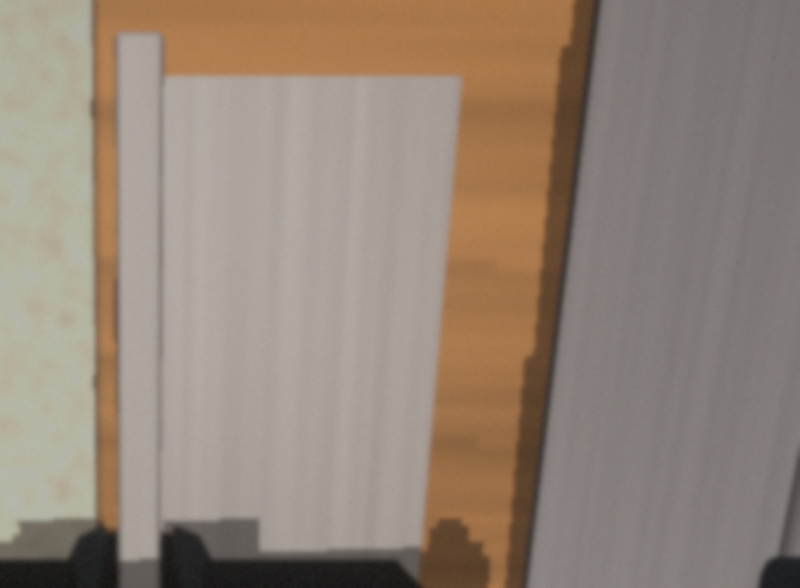

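Close by, the leaf's edge runs from (475,0) to (452,166) in image pixels, within about 1 mm of the prediction. The strip's edge is ~26 mm short of it and parallel. I lower until it touches the board.

```bash
python3 -m jog '0 0 .006 0 0 .001;0 0 .01 0 0 .001;0 0 .012 0 0 .001;0 0 .014 0 0 .001;0 0 .014 0 0 .001'; python3 -m jog '0 0 .002 0 0 0;0 0 .003 0 0 0;0 0 .003 0 0 0'
```

```text
time_s: 14.8
ee_pos: [464.3, -200.1, 55.1]
ee_rot: [179.9, -0.0, 88.0]
force: [0.5, -0.2, -0.5]
gripper_width: 7.5
time_s: 15.05
ee_pos: [464.3, -200.1, 53.5]
ee_rot: [179.9, -0.0, 88.0]
force: [-0.0, 0.2, -1.7]
gripper_width: 7.8
```

```bash
python3 -m jog '0 0 .002 0 0 0;0 0 .003 0 0 0;0 0 .003 0 0 0';python3 -m jog '0 0 .002 0 0 0;0 0 .003 0 0 0;0 0 .003 0 0 0'
```

```text
time_s: 15.3
ee_pos: [464.4, -200.1, 53.2]
ee_rot: [179.9, -0.0, 88.0]
force: [-1.5, 2.1, 8.1]
gripper_width: 7.7
time_s: 15.55
ee_pos: [464.3, -200.1, 53.2]
ee_rot: [179.9, -0.0, 88.0]
force: [-2.8, 2.1, 10.8]
gripper_width: 7.8
```

Contact is at TCP z 53.2, as predicted. I raise 1.5 mm and slide in 51 mm.

```bash
python3 -m jog '0 0 -.003 0 0 0;0 0 -.004 0 0 0;0 .01 -.004 0 0 0;0 .02 -.004 0 0 0;0 .03 -.004 0 0 0;0 .04 -.004 0 0 0;0 .05 -.004 0 0 0;0 .05 -.004 0 0 0'
python3 - <<'E'
from h import *
s=state();print(s["force"],s["torque"])
im=grab_frame("wrist"); cv2.imwrite("pics/w6.png",cv2.resize(im[0:250,220:560,::-1],(800,588)))
E
```

```text
time_s: 16.22
ee_pos: [490.8, -201.2, 55.2]
ee_rot: [179.8, 0.0, 88.0]
force: [0.3, 0.7, -2.0]
gripper_width: 7.4
[ 0.28142377  0.6701735  -1.99886275] [-0.0551278  -0.0645603  -0.01419622]
```

View pics/w6.png

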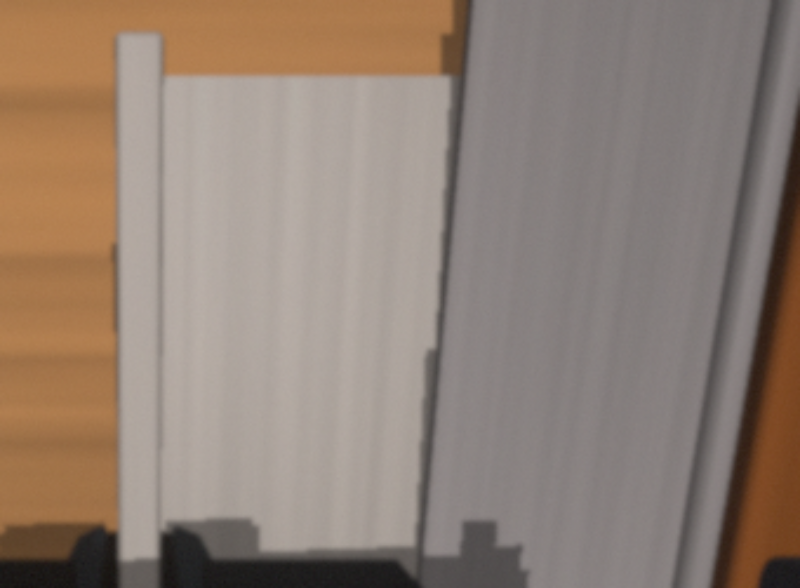

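The strip's edge is just at the leaf's free edge, parallel and lower, and nothing is touching. I slide in 26 mm more.

```bash
python3 -m jog '0 .01 .001 0 0 0;0 .02 .001 0 0 0;0 .03 .001 0 0 0;0 .04 .001 0 0 0;0 .05 .001 0 0 0;0 .052 .001 0 0 0;0 .052 .001 0 0 0'
python3 - <<'E'
from h import *
s=state();print(s["force"],s["torque"])
im=grab_frame("wrist"); cv2.imwrite("pics/w7.png",cv2.resize(im[0:250,220:560,::-1],(800,588)))
K=calibration("wrist")
for L in ((0,125,32),(0,90,32),(0,40,32)):print(L,proj(world((553,-196,-2),[L]),K)[0].round(1))
E
```

```text
time_s: 16.85
ee_pos: [516.5, -201.9, 54.6]
ee_rot: [179.9, -0.0, 88.0]
force: [0.7, -0.1, -0.6]
gripper_width: 7.7
[ 0.68319813 -0.11977846 -0.62653049] [ 0.01099213 -0.08894379  0.00256767]
(0, 125, 32) [364.7 -31.6]
(0, 90, 32) [360.1  55.7]
(0, 40, 32) [354.3 165.5]
```

View pics/w7.png

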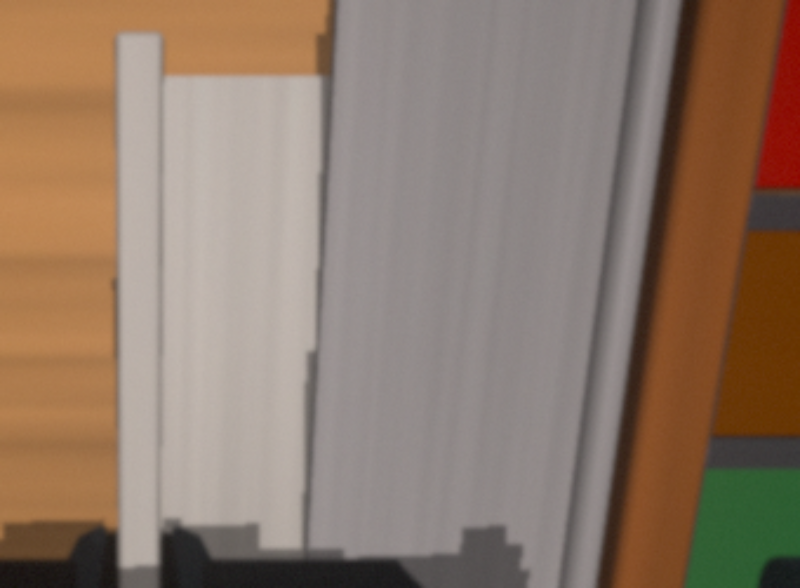

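The leaf edge is exactly where predicted ((360,56), (354,166)), so the leaf is not lifted and the strip is about 28 mm under it. Now I press down.

```bash
python3 -m jog '0 0 .002 0 0 0;0 0 .004 0 0 0;0 0 .005 0 0 0;0 0 .005 0 0 0;0 0 .005 0 0 0'; python3 -m jog '0 0 .001 0 0 0;0 0 .001 0 0 0;0 0 .001 0 0 0;0 0 .001 0 0 0'
```

```text
time_s: 17.32
ee_pos: [515.9, -201.8, 53.3]
ee_rot: [179.9, -0.0, 88.0]
force: [-2.5, 0.7, 6.8]
gripper_width: 7.4
time_s: 17.65
ee_pos: [515.8, -201.9, 53.2]
ee_rot: [179.9, -0.0, 88.0]
force: [-2.2, 0.8, 5.0]
gripper_width: 7.8
```

```bash
python3 -m jog '0 0 .002 0 0 0;0 0 .003 0 0 0;0 0 .003 0 0 0;0 0 .003 0 0 0;0 0 .003 0 0 0;0 0 .003 0 0 0'; python3 -c "
from h import *
import time
for i in range(4): grab_frame('wrist');s=state();print(s['force'].round(1),s['torque'].round(2),s['ee_pos'].round(1))"
```

```text
time_s: 18.15
ee_pos: [515.8, -201.9, 53.2]
ee_rot: [179.9, 0.0, 88.0]
force: [-3.3, 1.6, 12.9]
gripper_width: 8.0
[-3.2  1.  12.1] [0.26 0.62 0.02] [ 515.7 -201.8   53.2]
[-3.   1.7 12.1] [ 0.28  0.59 -0.03] [ 515.8 -201.9   53.2]
[-3.4  1.6 11. ] [0.28 0.61 0.02] [ 515.7 -201.8   53.2]
[-2.7  1.6 11.8] [0.25 0.63 0.  ] [ 515.8 -201.8   53.2]
```

```bash
python3 -m jog '0 0 .0022 0 0 0;0 0 .0022 0 0 0;0 0 .0022 0 0 0;0 0 .0022 0 0 0;0 0 .0022 0 0 0;0 0 .0022 0 0 0'
python3 - <<'E'
from h import *
for i in range(3): im=grab_frame('wrist');s=state();print(s['force'].round(1),s['ee_pos'].round(1))
K=calibration("wrist")
g=cv2.cvtColor(im,cv2.COLOR_RGB2GRAY)
print([(L,proj(world((553,-196,-2),[L]),K)[0].round(1)) for L in ((0,90,32),(0,40,32))])
cv2.imwrite("pics/w8.png",cv2.resize(im[0:250,220:560,::-1],(800,588)))
E
```

```text
time_s: 18.85
ee_pos: [515.8, -201.8, 53.2]
ee_rot: [179.8, 0.0, 88.0]
force: [-2.8, 0.7, 9.7]
gripper_width: 7.9
[-3.2  0.3  9.3] [ 515.7 -201.9   53.2]
[-1.9  1.2 10. ] [ 515.7 -201.8   53.2]
[-2.6  1.2  9.7] [ 515.7 -201.8   53.2]
[((0, 90, 32), array([361.3,  55.1])), ((0, 40, 32), array([355.3, 165.8]))]
```

View pics/w8.png

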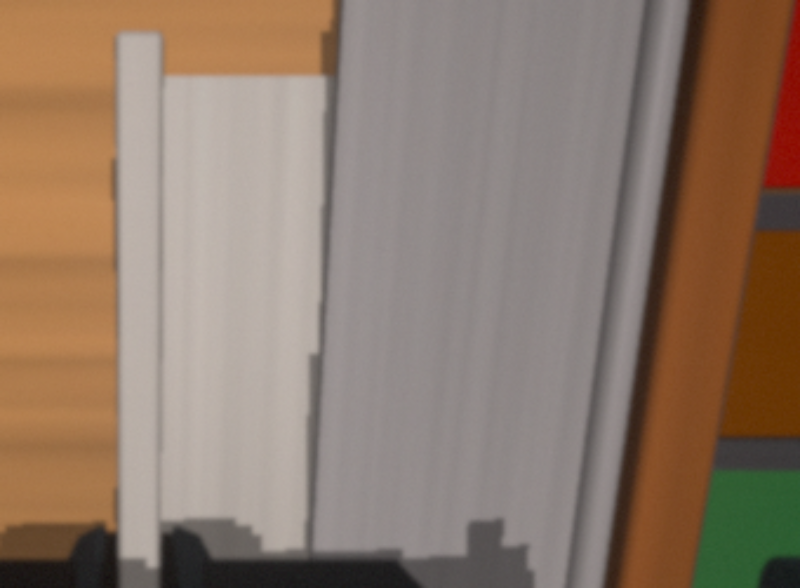

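The strip is flat and tucked parallel under the leaf. The leaf's edge, at crop x≈335 down to 315, is unmoved, and the force is a steady 9.7 N. Handing in.

```bash
python3 -c "
from workcell import *
print(job_done(), state()['force'])"
```

```text
the job is handed in; nothing more can be done
the job is handed in; nothing more can be done
```

The job is done and handed in at about 19 s of the 72 s allowed; no verdict was reported.

- **Lever:** I pushed it down to its stop, where the handle stopped moving and the force rose to 31 N. I then eased it back at about 60 mm/s; about 4.7 N of spring push was still on the fingers part-way up. In a later picture the handle was back at its rest position.
- **Strip out of the press:** I gripped it by the upstand, lifted it about 6 mm and slid it about 100 mm endways before raising it.
- **Tuck under the leaf:** The strip's edge is about 27 mm under the leaf. It is parallel to the leaf's edge and its middle is within a few mm of y = 0. The leaf's edge stayed within 1–2 px of its closed position, so it was not lifted. The far half of the strip was hidden by the gripper, so there I rely on the strip being held straight.
- **Final hold:** The strip is still gripped and flat on the board, with a steady vertical push of 9.3–10.0 N. A brief 12–13 N showed while I was setting the push.

The jar, tin, brush and sanding block were not approached. No check failed. The only disagreement was a first estimate of the strip's pose about 5 mm off, which I corrected from the wrist camera before gripping.

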